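# Fold away the bedside reader stand

### The arm

A 7-joint arm with a two-finger parallel gripper is mounted at the origin on the work surface. World frame = base frame: x ahead of the robot, y to its left, z up, the work surface at z = 0. Lengths are in m, angles in rad, forces in N, time in s.
With the tool pointing down it reaches from about 0.4 to 0.85 m from the base axis. Payload 10.4 kg.
Tool frame: the origin (TCP) lies midway between the tips of the shut fingers; the grasp point (between the pads) lies 19 mm behind it; z points along the fingers, y is the line along which they close (so a half turn about z gives the same grasp; the last joint's range is limited). The gripper opens to 87 mm and grips with 3 to 60 N. Pads are 19 mm wide; open, the fingers measure 117 mm over their backs; the gripper's body (75 mm by 190 mm) begins 51 mm behind the grasp point.
Start: joints at [1.306, 0.332, -0.065, 1.46, 0.022, 1.35, -0.088], TCP at [0.15, -0.607, 0.223] pointing down, gripper open.
Joint ranges: [-2.6, 2.6], [-0.5, 2.12], [-1.47, 1.34], [0.16, 2.42], [-1.27, 4.41], [0.06, 2.06], [-2.6, 2.6]. Speed limits (rad/s): [2.22, 2.22, 2.79, 2.79, 3.14, 3.14, 3.14].

### API

Orientations are given as a unit quaternion [x, y, z, w].
In Python, from bench import r gives the robot as it stands.
- The arm moves only by the tool arm_command, never from a script. Its arguments are lists of equal length, an entry for each row: "xyz": the shift along the world's x, y, z in m, a list of three; "rot": the turn, a rotation vector about the world's x, y, z in rad, a list of three. In form: {"xyz": [[tx, ty, tz], ...], "rot": [[ax, ay, az], ...]}. A call has 1 to 20 rows; each row is the pose to reach, as a shift and turn from the pose commanded when the call began; what a row does not reach only later rows make up. A row lasts 1/12 s, in which the tool goes at most 41.7 mm and 7.16 degrees, less where a joint would pass 70% of its speed; a pose out of reach is approached as far as the arm can. A call with a gripper value outside its range is refused whole. "grip" is the opening, from 0 (shut) to 1 (fully open), set as the call begins (left out, the last holds). The fingers move at their own pace and stop on an object; "squeeze" is the grip in N (left out, the last holds). Time passes only in rows, so rows that repeat a pose let the fingers close. It gives the time, the measured TCP pose, the force, the opening and the grip force at its end, in the units of the state.
- r.read_state(): the state, without advancing time (a new reading comes with each control period).
- r.camera(name): name is "scene" or "top"; returns the picture (400x640x3 uint8, red, green, blue); there is no depth.
- r.camera_model(name): a dict with "fx", "fy", "cx", "cy" (pixels), "T" (4x4, takes a point from camera to world coordinates). Camera axes: x right, y up, looking along -z (the intrinsics and any distortion apply to the point x, -y, -z); pixel columns grow to the right and rows downward; lengths in m; the calibration is good to about 2 mm. A picture is of the moment at which its call begins. camera_model takes no time and is no camera call.
- r.close_job(): hands the job in; it is judged then, once.
Trained networks look in the newest picture that a camera, given by its name, has taken for a name from the list of things; names that differ only in an ending like _2 or _b are one class to them, and where a whole thing is asked for, a point or a joint stands for the part that bears it (a point fixed in the world has none). Each returns a list of dicts, best first, with "conf" (0 to 1); they miss things now and then, are a little off and sometimes report something else, mostly with a low value. They report only what shows in the picture. A call takes as long as a camera call.
- r.look_for(label, camera): "at" ([x, y, z] in m, in the coordinates of the camera as it stood for that picture, good to about 4 mm: the middle of the surface that is visible of it).
- r.spot_point(label, camera): "at" ([x, y, z] in m, in the coordinates of the camera as it stood for that picture, good to about 4 mm: a listed point, or the origin of a listed thing).
The state is a dict: "time": time; "joint_positions": joint angles; "joint_vel": joint speeds; "joint_torque": joint torques, N m; "ee_pos": TCP position; "eef_rot": TCP orientation; "ft_force": force on the tool from outside, world axes, zero at the start; "torque": the same for the moment, N m; "width": finger opening in m; "grip_force": force on a finger pad.
Only numpy, scipy, OpenCV 4.12 (cv2) and the standard library are available. Lean on these libraries where they do the work, as an engineer would, in place of code of your own. Each camera call takes 0.05 s, during which the arm holds its last target. There are 200 camera calls.

### The job

Fold the wooden reader stand away for the day: flip the steel pawl lever on its side over to the back so the ratchet lets go, and fold the tilting rest down flat without slamming it, leaving the lever flipped over. Also push the stand's drawer fully home until it clicks in flush, and leave the other things on the nightstand where they are.

Things in the scene. Friction and masses are not known exactly. Their poses are not given: they have to be found in the camera images.
- stand: Wooden reader stand, fixed: a box 160 deep (its x), 170 wide (y), 62 mm tall with a tilting rest on top, a drawer in front and a steel ratchet on its +y side. Origin: centre of its underside, on the table top. Its +x points from drawer front to back (away from the robot, give or take its yaw), +z up. The rest's hinge axis runs along y at x = -60, z = 66 mm, near the front top edge.
- rest (a joint): Tilt of the rest, rad: 0 = folded flat on the box (its stop), grows as its back edge rises; 0.5 to 0.95 at the start. A stiff friction hinge keeps it where it is left; 2 to 4 N down near the free edge lowers it. With the pawl engaged it can be raised but, pressed down, gives at most about 15 degrees until a tooth meets the pawl and blocks it.
- rest_edge (a point): Middle of the rest's free (back, upper) edge, on its upper face. The rest is a wooden board 150 mm wide, 8 mm thick, reaching 135 mm from the hinge axis (which lies in its mid plane) to this edge, with a ledge 12 mm high across its hinged end. Folded flat, its upper face is 70 mm above the table.
- pawl (a joint): Ratchet pawl lever, rad: 0 to 0.2 = engaged (leans to the front, towards the robot; 0.35 rad off upright at 0), upright at 0.35, 0.95 = released (leans to the back, 0.6 rad off upright). It tips over by its weight: past upright it falls to the back stop and stays; short of upright it falls back into the teeth. Under 1 N at its tip towards the back moves it.
- lever_tip (a point): Top end of the steel pawl lever, 105 mm from its pivot, which runs along y at x = -3.5, y = 108, z = 28 mm in the stand's frame. Bar 10 mm square, its upper 38 mm a paddle 16 (x) by 14 mm (y). Tip 127 mm above the table engaged, 133 upright, 115 released. The nose on its inner side meets a toothed steel sector (radius 55 mm, at y = 90 to 100 mm) that turns with the rest.
- drawer (a joint): Drawer of the stand, m: 0 = fully home, its front flush with the box front; grows as it slides out towards the stand's -x (0.03 to 0.055 at the start). It slides with about 1 N; from about 14 to 5 mm a spring catch resists with 5 to 8 N in all, then from about 4 mm pulls the drawer home.
- drawer_front (a point): Centre of the outer face of the drawer's front panel (150 mm wide, 44 mm tall; this point 30 mm above the table), facing the stand's -x; flat but for a 1 mm thin round badge, no handle.
- pill_case: Slim grey travel pill case with a steel spring clip, 90 x 45 x 16 mm, lying beside the stand on the side away from the lever. Bystander. Origin: centre of its underside.
- tumbler: Empty stainless steel tumbler, 115 mm tall, 72 mm across the rim, standing upright some 15 to 20 cm beyond the stand's lever side. Bystander. Origin: centre of its underside.
- glasses_case: Red plastic glasses case, 160 x 62 x 42 mm, lying behind the stand. Bystander. Origin: centre of its underside.
- ashtray: White ceramic ashtray with a few coins, 104 mm across, 30 mm tall, on the lever side and nearer the robot than the stand. Bystander. Origin: centre of its underside.
- hair_brush: Dark wooden hair brush lying on its back, 200 mm long, 55 mm wide, 29 mm tall with its bristles. Bystander. Origin: in its underside, about mid-length.
- alarm_clock: Black alarm clock, 95 mm wide, 45 mm deep, 79 mm tall, facing the robot. Bystander. Origin: centre of its underside.
- book: Paperback book, 180 x 115 x 22 mm. Bystander. Origin: centre of its underside.

How it is judged:
By the outcome, as a careful person would: the job done as asked, in the order asked, and still so for the second after the job is handed in, with the robot touching nothing.
It also fails if it takes over 51 s, if anything falls off the work surface, if the arm or the gripper's body presses on something with over 40 N, if the wrist force passes 120 N, or if a joint passes its speed limit or range.

## Working session

There is one attempt and no reset: what is moved stays moved. The work goes in short steps, Python scripts to look and compute and a tool call to move; the robot and the scene stay as the last step left them, time stands still between calls to the robot, and variables do not carry over. Pictures are saved under pics/ and viewed, at most 10 in all, crops included, and the job is handed in when it is done.

Besides the shell and the picture viewer there is one more tool, called as name(argument=value, ...) on one line, values as JSON. arm_command: Moves the arm, as the interface text tells. Its arguments: {"type":"object","properties":{"xyz":{"type":"array"},"rot":{"type":"array"},"grip":{"type":"number"},"squeeze":{"type":"number"}},"required":["xyz","rot"]}

```bash
ls; mkdir -p pics
cat > h.py <<'E'
import numpy as np, cv2
from bench import r
def W(cam,p):
    T=np.array(r.camera_model(cam)["T"]); return T[:3,:3]@np.array(p)+T[:3,3]
def shot(cam,name):
    im=r.camera(cam); cv2.imwrite(f"pics/{name}.png",np.ascontiguousarray(im[:,:,::-1])); return im
def pts(cam,labels,f="spot_point"):
    for l in labels:
        for d in getattr(r,f)(l,cam)[:2]:
            print(cam,l,round(d["conf"],2),np.round(W(cam,d["at"]),3))
E
python3 - <<'E'
from h import *
for c in("scene","top"):
    shot(c,c+"0")
    pts(c,["stand","rest_edge","lever_tip","drawer_front"]+(["pill_case","tumbler","glasses_case","ashtray","hair_brush","alarm_clock","book"] if c=="top" else []))
print(r.read_state())
E
```

```text
pics
scene stand 0.66 [0.579 0.027 0.   ]
scene rest_edge 0.87 [0.601 0.027 0.181]
scene lever_tip 0.72 [ 0.63  -0.452 -0.   ]
scene lever_tip 0.5 [0.554 0.132 0.132]
scene drawer_front 0.57 [0.456 0.025 0.032]
top stand 0.96 [0.585 0.032 0.002]
top rest_edge 0.69 [0.601 0.033 0.179]
top lever_tip 0.54 [0.559 0.14  0.128]
top drawer_front 0.63 [0.463 0.033 0.032]
top pill_case 0.9 [ 0.602 -0.15  -0.   ]
top tumbler 0.86 [0.641 0.319 0.002]
top glasses_case 0.83 [ 0.752 -0.024  0.004]
top ashtray 0.98 [0.486 0.258 0.001]
top hair_brush 0.57 [ 0.443 -0.494 -0.004]
top alarm_clock 0.84 [ 0.633 -0.447  0.001]
top book 0.83 [ 0.487  0.557 -0.002]
{'time': 0.85, 'joint_positions': array([ 1.30642493,  0.33218539, -0.06466731,  1.46009581,  0.02158055,
        1.34991108, -0.0885002 ]), 'joint_vel': array([-0.00062403, -0.00053128, -0.00100144, -0.00031712, -0.00021677,
        0.00125233, -0.00023113]), 'joint_torque': array([-1.19016681e-04, -6.23009634e+01,  2.44502927e-02, -3.90106630e+01,
       -6.12290623e-02,  3.16094246e-02, -1.72229778e-05]), 'ee_pos': array([ 0.14964913, -0.60684061,  0.22258656]), 'eef_rot': array([9.92704158e-01, 1.20575503e-01, 1.90906735e-05, 4.43723089e-05]), 'ft_force': array([ 0.53751689, -0.16836132, -0.21872966]), 'torque': array([-0.01476754,  0.00660965, -0.01996126]), 'grip_force': 0.0, 'width': 0.08720529000355258}
```

View pics/scene0.png

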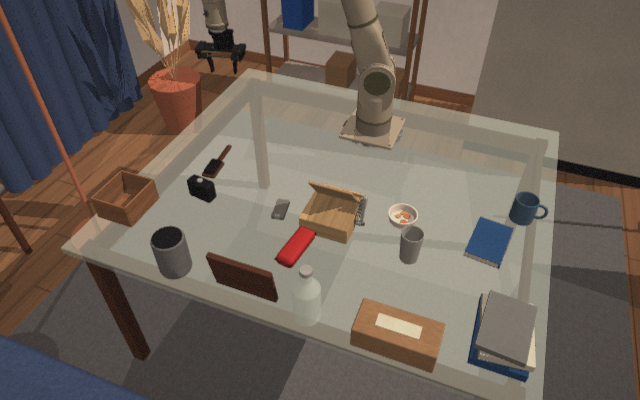

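View pics/top0.png

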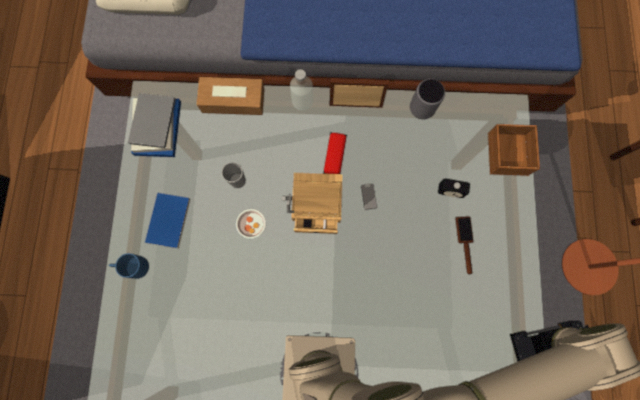

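The top view shows the stand at about (317,203), with the lever at (289,203) and the drawer open at (316,226). The pill case, ashtray, tumbler and red case are all clear of it. Next I'll overlay the model on the picture to get the yaw.

```bash
cat >> h.py <<'E'
def proj(cam,P):
    m=r.camera_model(cam); T=np.array(m["T"]); q=(np.atleast_2d(P)-T[:3,3])@T[:3,:3]
    q=q*[1,-1,-1]; K=np.array([[m["fx"],0,m["cx"]],[0,m["fy"],m["cy"]],[0,0,1.]])
    D=m.get("dist",m.get("distortion"))
    return cv2.projectPoints(q,np.zeros(3),np.zeros(3),K,None if D is None else np.array(D,float))[0][:,0]
def S(P,o,yaw):
    c,s=np.cos(yaw),np.sin(yaw); return np.atleast_2d(P)@np.array([[c,-s,0],[s,c,0],[0,0,1]]).T+[o[0],o[1],0]
E
python3 - <<'E'
from h import *
print({k:v for k,v in r.camera_model("top").items() if k!="T"})
A=[]
for i in range(4):
    for c in("scene","top"):
        r.camera(c)
        for l in("stand","rest_edge","drawer_front","lever_tip"):
            for d in r.spot_point(l,c)[:2]:
                p=W(c,d["at"])
                if abs(p[1])<.2: A.append((l,c,*p))
for l in("stand","rest_edge","drawer_front","lever_tip"):
    for c in("scene","top"):
        B=np.array([a[2:] for a in A if a[0]==l and a[1]==c])
        if len(B): print(l,c,B.mean(0).round(4),B.std(0).round(4))
im=[]
for c,(u,v) in(("top",(316,200)),("scene",(335,210))):
    a=cv2.imread(f"pics/{c}0.png")[v-42:v+42,u-45:u+45]; a=cv2.resize(a,None,fx=6,fy=6,interpolation=cv2.INTER_CUBIC)
    if c=="top" or 1:
        for yaw,col in((0,(255,0,0)),(.1,(0,0,255)),(-.1,(0,160,0))):
            q=(proj(c,S([[-.08,-.085,.062],[-.08,.085,.062],[.08,.085,.062],[.08,-.085,.062]],(.582,.031),yaw))-[u-45,v-42]+.5)*6
            cv2.polylines(a,[q.astype(int)],True,col,1)
    im.append(a[:,:400] if 0 else a)
cv2.imwrite("pics/o.png",cv2.resize(np.vstack(im),None,fx=.595,fy=.595) if 0 else cv2.resize(np.hstack(im),(800,373)))
E
```

```text
{'fx': 455.89332654670926, 'fy': 455.89332654670926, 'cx': 318.9602477792003, 'cy': 193.89218578894474}
stand scene [0.5794 0.0267 0.0022] [0.0008 0.0006 0.0008]
stand top [0.5603 0.0326 0.0086] [0.0493 0.0018 0.0116]
rest_edge scene [0.6001 0.0269 0.183 ] [0.0012 0.0013 0.0004]
rest_edge top [0.6032 0.0322 0.1756] [0.0011 0.0009 0.001 ]
drawer_front scene [0.458  0.0247 0.0324] [0.0011 0.001  0.0016]
drawer_front top [0.4634 0.0341 0.0299] [0.0006 0.0014 0.0017]
lever_tip scene [0.5546 0.1312 0.1325] [0.0009 0.0007 0.0009]
lever_tip top [0.5586 0.1397 0.13  ] [0.0008 0.0015 0.0005]
```

View pics/o.png

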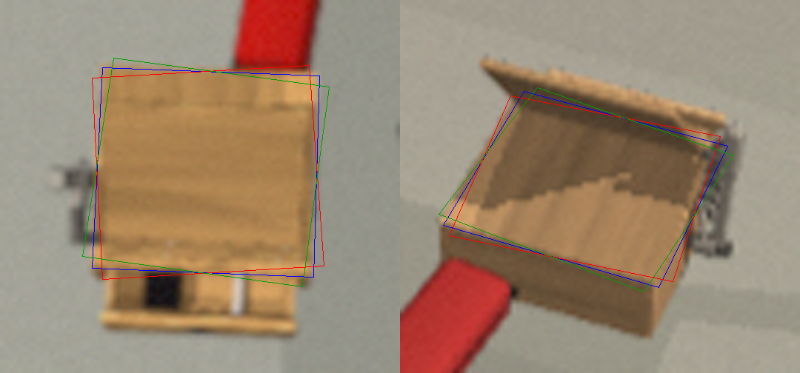

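The overlay shows the stand's yaw is about 0, with its origin near (0.582, 0.031). The lever tip is at about (0.556, 0.136, 0.13). I'll now move to just in front of and above the lever.

arm_command(xyz=[[0.27,0.307,0.027],[0.27,0.307,0.027],[0.27,0.307,0.027],[0.27,0.307,0.027],[0.27,0.307,0.027],[0.27,0.307,0.027],[0.27,0.307,0.027],[0.27,0.307,0.027],[0.34,0.75,0.027],[0.34,0.75,0.027],[0.34,0.75,0.027],[0.34,0.75,0.027],[0.34,0.75,0.027],[0.34,0.75,0.027],[0.34,0.75,0.027],[0.34,0.75,0.027],[0.34,0.75,0.027],[0.34,0.75,0.027],[0.34,0.75,0.027],[0.34,0.75,0.027]], rot=[[0,0,1.329],[0,0,1.329],[0,0,1.329],[0,0,1.329],[0,0,1.329],[0,0,1.329],[0,0,1.329],[0,0,1.329],[0,0,1.329],[0,0,1.329],[0,0,1.329],[0,0,1.329],[0,0,1.329],[0,0,1.329],[0,0,1.329],[0,0,1.329],[0,0,1.329],[0,0,1.329],[0,0,1.329],[0,0,1.329]], grip=0)

```text
time: 4.52
ee_pos: [0.4865, 0.1309, 0.25]
eef_rot: [0.707, 0.707, 0.0, 0.001]
ft_force: [0.7, -0.6, -0.3]
width: 0.0002
grip_force: 0.0
```

arm_command(xyz=[[0.0,0.0,-0.03],[0.0,0.0,-0.06],[0.005,0.0,-0.09],[0.01,0.0,-0.09],[0.01,0,-0.09],[0.01,0,-0.09]], rot=[[0,0,0],[0,0,0],[0,0,0],[0,0,0],[0,0,0],[0,0,0]])

```text
time: 5.02
ee_pos: [0.4971, 0.1293, 0.1611]
eef_rot: [0.707, 0.707, 0.001, 0.0]
ft_force: [-0.6, -0.1, -0.2]
width: 0.0002
grip_force: 0.0
```

Run:
```python
from h import *
for c in("scene","top"):
    shot(c,c+"1"); pts(c,["lever_tip"])
print(r.read_state()["ee_pos"])
im=[]
for c,(u,v) in(("top",(300,200)),("scene",(355,200))):
    a=cv2.imread(f"pics/{c}1.png")[v-42:v+42,u-45:u+45]; im.append(cv2.resize(a,(400,373),interpolation=cv2.INTER_CUBIC))
cv2.imwrite("pics/o1.png",np.hstack(im))
```

```text
scene lever_tip 0.44 [0.556 0.132 0.133]
scene lever_tip 0.34 [ 0.44  -0.496  0.005]
[0.49695351 0.12911915 0.1609423 ]
```

View pics/o1.png

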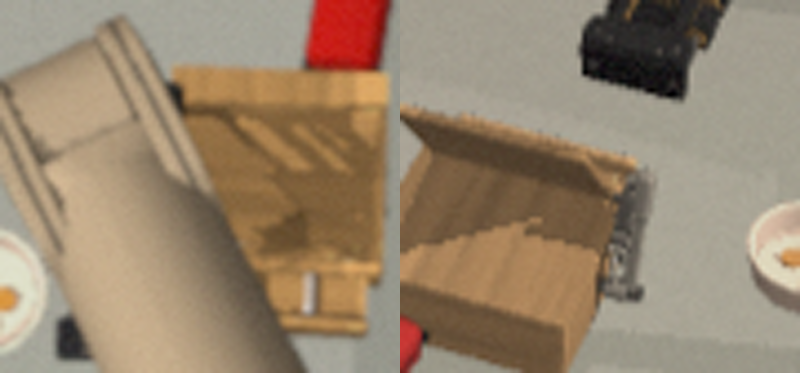

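arm_command(xyz=[[0.0,0.014,-0.02],[0.0,0.014,-0.044],[0.01,0.014,-0.044],[0.02,0.014,-0.044],[0.028,0.014,-0.044],[0.036,0.014,-0.044],[0.044,0.014,-0.044],[0.051,0.014,-0.044],[0.058,0.014,-0.044],[0.065,0.014,-0.044],[0.072,0.014,-0.044],[0.079,0.014,-0.044],[0.086,0.014,-0.044],[0.093,0.014,-0.044],[0.1,0.014,-0.044],[0.1,0.014,-0.044],[0.1,0.014,-0.044]], rot=[[0,0,0],[0,0,0],[0,0,0],[0,0,0],[0,0,0],[0,0,0],[0,0,0],[0,0,0],[0,0,0],[0,0,0],[0,0,0],[0,0,0],[0,0,0],[0,0,0],[0,0,0],[0,0,0],[0,0,0]])

```text
time: 6.63
ee_pos: [0.5964, 0.1431, 0.1153]
eef_rot: [0.707, 0.707, 0.0, -0.0]
ft_force: [-0.6, -0.1, -0.2]
width: 0.0006
grip_force: 0.0
```

Run:
```python
from h import *
for c in("scene","top"):
    shot(c,c+"2"); pts(c,["lever_tip","rest_edge"])
v,u=195,350
a=cv2.imread("pics/scene2.png")[v-45:v+45,u-60:u+60]; cv2.imwrite("pics/o2.png",cv2.resize(a,(600,450),interpolation=cv2.INTER_CUBIC))
```

```text
scene lever_tip 0.37 [ 0.481  0.545 -0.001]
scene rest_edge 0.53 [0.603 0.027 0.185]
scene rest_edge 0.17 [0.578 0.028 0.001]
top rest_edge 0.9 [0.601 0.034 0.177]
```

View pics/o2.png

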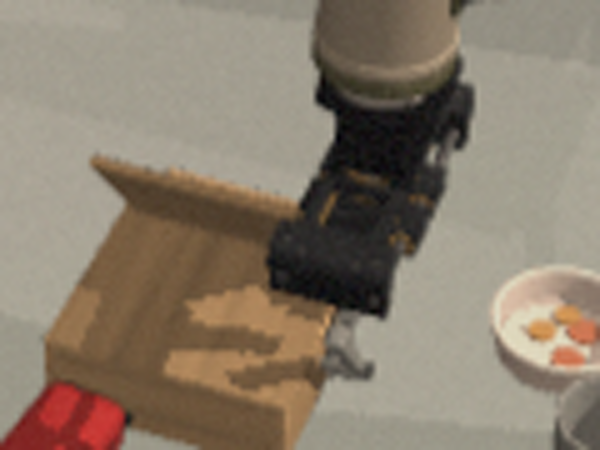

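arm_command(xyz=[[0.0,0.01,0.04],[0.0,0.01,0.08],[-0.02,0.0,0.12],[-0.02,-0.04,0.12],[-0.025,-0.08,0.12],[-0.03,-0.113,0.12],[-0.03,-0.113,0.12],[-0.03,-0.113,0.12]], rot=[[0,0,0],[0,0,0],[0,0,0],[0,0,0],[0,0,0],[0,0,0],[0,0,0],[0,0,0]])

```text
time: 7.6
ee_pos: [0.5662, 0.0272, 0.2355]
eef_rot: [0.709, 0.705, -0.0, 0.001]
ft_force: [0.5, 0.6, -0.5]
width: 0.0009
grip_force: 0.0
```

Run:
```python
from h import *
for c in("scene","top"):
    shot(c,c+"3"); pts(c,["lever_tip","rest_edge"])
im=[]
for c,(u,v) in(("top",(300,200)),("scene",(355,200))):
    a=cv2.imread(f"pics/{c}3.png")[v-42:v+42,u-45:u+45]; im.append(cv2.resize(a,(400,373),interpolation=cv2.INTER_CUBIC))
cv2.imwrite("pics/o3.png",np.hstack(im))
```

```text
scene lever_tip 0.44 [0.64  0.129 0.117]
scene rest_edge 0.77 [0.599 0.027 0.182]
top lever_tip 0.62 [0.641 0.142 0.115]
```

View pics/o3.png

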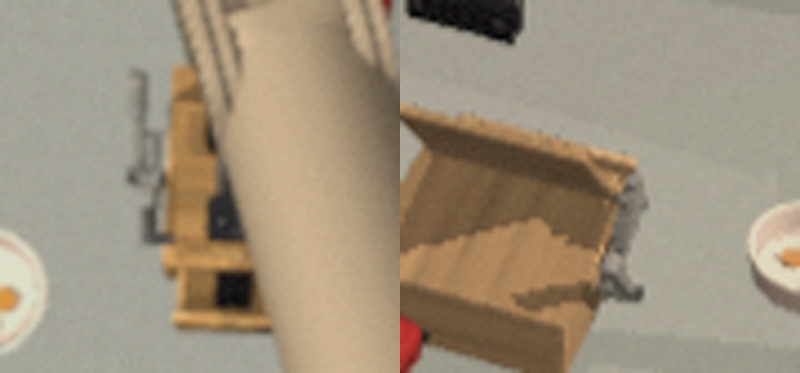

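The lever is released: its tip is at about (0.640, 0.136, 0.116), matching the expected height of 115 mm. I'll lower the rest along its arc.

arm_command(xyz=[[-0.004,0.003,-0.03],[-0.002,0.003,-0.055],[0.004,0.003,-0.064],[0.009,0.003,-0.068],[0.014,0.003,-0.0715],[0.0185,0.003,-0.075],[0.023,0.003,-0.079],[0.0275,0.003,-0.0835],[0.0315,0.003,-0.088],[0.0355,0.003,-0.0925],[0.0395,0.003,-0.0975],[0.043,0.003,-0.1025],[0.043,0.003,-0.1025]], rot=[[0,0,0],[0,0,0],[0,0,0],[0,0,0],[0,0,0],[0,0,0],[0,0,0],[0,0,0],[0,0,0],[0,0,0],[0,0,0],[0,0,0],[0,0,0]])

```text
time: 8.98
ee_pos: [0.6093, 0.0328, 0.1316]
eef_rot: [0.707, 0.707, -0.0, -0.001]
ft_force: [0.1, -0.1, 0.1]
width: 0.0006
grip_force: 0.0
```

Run:
```python
from h import *
for c in("scene","top"):
    shot(c,c+"4"); pts(c,["lever_tip","rest_edge"])
```

```text
scene lever_tip 0.56 [0.641 0.13  0.118]
scene rest_edge 0.78 [0.634 0.027 0.146]
top lever_tip 0.63 [0.643 0.14  0.115]
```

arm_command(xyz=[[0.003,0,-0.0045],[0.006,0,-0.009],[0.009,0,-0.014],[0.011,0,-0.02],[0.013,0,-0.0255],[0.015,0,-0.0315],[0.0165,0,-0.0375],[0.018,0,-0.0435],[0.019,0,-0.048],[0.0195,0,-0.052],[0.02,0,-0.0555],[0.02,0,-0.0585],[0.02,0,-0.061],[0.02,0,-0.0625],[0.02,0,-0.0625]], rot=[[0,0,0],[0,0,0],[0,0,0],[0,0,0],[0,0,0],[0,0,0],[0,0,0],[0,0,0],[0,0,0],[0,0,0],[0,0,0],[0,0,0],[0,0,0],[0,0,0],[0,0,0]])

```text
time: 10.53
ee_pos: [0.6293, 0.033, 0.0706]
eef_rot: [0.707, 0.707, -0.0, 0.0]
ft_force: [0.4, -0.4, 1.9]
width: 0.0003
grip_force: 0.7
```

arm_command(xyz=[[0,0,-0.001],[0,0,-0.002],[0,0,-0.003],[0,0,-0.003]], rot=[[0,0,0],[0,0,0],[0,0,0],[0,0,0]])

```text
time: 10.87
ee_pos: [0.6293, 0.0331, 0.0701]
eef_rot: [0.707, 0.707, -0.0, 0.001]
ft_force: [-11.1, -2.1, 24.6]
width: 0.0007
grip_force: 12.6
```

arm_command(xyz=[[0,0,0.02],[-0.01,0,0.05],[-0.04,0,0.075],[-0.08,0,0.085],[-0.12,0,0.085],[-0.16,0,0.085],[-0.2,0,0.085],[-0.225,0,0.06],[-0.225,0,0.025],[-0.225,0,-0.01],[-0.225,0,-0.037],[-0.225,0,-0.037],[-0.225,0,-0.037]], rot=[[0,0,0],[0,0,0],[0,0,0],[0,0,0],[0,0,0],[0,0,0],[0,0,0],[0,0,0],[0,0,0],[0,0,0],[0,0,0],[0,0,0],[0,0,0]])

```text
time: 11.95
ee_pos: [0.4032, 0.0336, 0.0301]
eef_rot: [0.707, 0.707, -0.001, -0.002]
ft_force: [0.4, 0.1, 1.6]
width: 0.0006
grip_force: 0.0
```

Run:
```python
from h import *
for c in("scene","top"):
    shot(c,c+"5"); pts(c,["lever_tip","rest_edge","drawer_front","stand"])
```

```text
scene lever_tip 0.55 [0.637 0.133 0.117]
scene rest_edge 0.8 [0.657 0.029 0.076]
scene drawer_front 0.63 [0.459 0.023 0.032]
scene stand 0.74 [ 0.58   0.027 -0.001]
top lever_tip 0.58 [0.641 0.137 0.111]
top rest_edge 0.76 [0.66  0.029 0.07 ]
top stand 0.82 [0.586 0.035 0.003]
top stand 0.36 [ 0.75  -0.028  0.004]
```

arm_command(xyz=[[0.01,-0.002,0],[0.02,-0.002,0],[0.028,-0.002,0],[0.034,-0.002,0],[0.04,-0.002,0],[0.046,-0.002,0],[0.052,-0.002,0],[0.058,-0.002,0],[0.064,-0.002,0],[0.068,-0.002,0],[0.072,-0.002,0],[0.075,-0.002,0],[0.078,-0.002,0],[0.078,-0.002,0]], rot=[[0,0,0],[0,0,0],[0,0,0],[0,0,0],[0,0,0],[0,0,0],[0,0,0],[0,0,0],[0,0,0],[0,0,0],[0,0,0],[0,0,0],[0,0,0],[0,0,0]])

```text
time: 13.62
ee_pos: [0.4822, 0.0311, 0.0303]
eef_rot: [0.707, 0.707, -0.0, -0.0]
ft_force: [-1.2, 0.2, 0.9]
width: 0.0002
grip_force: 0.4
```

arm_command(xyz=[[0.002,0,0],[0.004,0,0],[0.005,0,0],[0.006,0,0],[0.006,0,0]], rot=[[0,0,0],[0,0,0],[0,0,0],[0,0,0],[0,0,0]])

```text
time: 14.03
ee_pos: [0.4883, 0.031, 0.0304]
eef_rot: [0.707, 0.707, 0.0, 0.0]
ft_force: [-1.8, 0.2, -0.2]
width: 0.0007
grip_force: 0.7
```

Run:
```python
from h import *
for c in("scene","top"):
    shot(c,c+"6"); pts(c,["lever_tip","drawer_front"])
```

```text
scene lever_tip 0.55 [0.642 0.131 0.117]
scene lever_tip 0.38 [0.579 0.027 0.001]
top lever_tip 0.43 [0.641 0.14  0.115]
```

arm_command(xyz=[[0.002,0,0],[0.004,0,0],[0.005,0,0],[0.005,0,0]], rot=[[0,0,0],[0,0,0],[0,0,0],[0,0,0]])

```text
time: 14.67
ee_pos: [0.4913, 0.031, 0.0302]
eef_rot: [0.707, 0.707, -0.002, -0.001]
ft_force: [-13.0, -1.0, 12.6]
width: 0.0002
grip_force: 8.1
```

arm_command(xyz=[[-0.03,0,0],[-0.06,0,0],[-0.09,0,0.03],[-0.11,0,0.07],[-0.11,-0.04,0.1],[-0.11,-0.08,0.1],[-0.11,-0.12,0.1],[-0.11,-0.16,0.1],[-0.11,-0.2,0.1],[-0.11,-0.2,0.1]], rot=[[0,0,0],[0,0,0],[0,0,0],[0,0,0],[0,0,0],[0,0,0],[0,0,0],[0,0,0],[0,0,0],[0,0,0]])

```text
time: 15.5
ee_pos: [0.3827, -0.176, 0.1309]
eef_rot: [0.71, 0.705, -0.0, 0.001]
ft_force: [-0.9, -0.3, 0.1]
width: 0.0001
grip_force: 0.0
```

Run:
```python
from h import *
L=["lever_tip","drawer_front","rest_edge","stand"]
for c in("scene","top"):
    shot(c,c+"7"); pts(c,L+["pill_case","tumbler","glasses_case","ashtray"]*(c=="top"))
im=[]
for c,(u,v) in(("top",(316,200)),("scene",(335,210))):
    a=cv2.imread(f"pics/{c}7.png")[v-42:v+42,u-45:u+45]; im.append(cv2.resize(a,(400,373),interpolation=cv2.INTER_CUBIC))
cv2.imwrite("pics/o7.png",np.hstack(im))
```

```text
scene lever_tip 0.57 [0.639 0.129 0.12 ]
scene rest_edge 0.97 [0.659 0.026 0.075]
scene stand 0.83 [0.579 0.027 0.   ]
top lever_tip 0.55 [ 0.483  0.26  -0.003]
top lever_tip 0.49 [0.643 0.143 0.114]
top drawer_front 0.57 [0.505 0.033 0.028]
top rest_edge 0.69 [0.662 0.031 0.069]
top stand 0.57 [0.586 0.032 0.005]
top pill_case 0.73 [ 0.636 -0.446 -0.002]
top pill_case 0.53 [ 0.599 -0.151  0.002]
top tumbler 0.75 [0.646 0.322 0.001]
top tumbler 0.56 [0.659 0.033 0.066]
top glasses_case 0.62 [ 0.749 -0.023  0.005]
top ashtray 0.64 [0.486 0.26  0.   ]
```

View pics/o7.png

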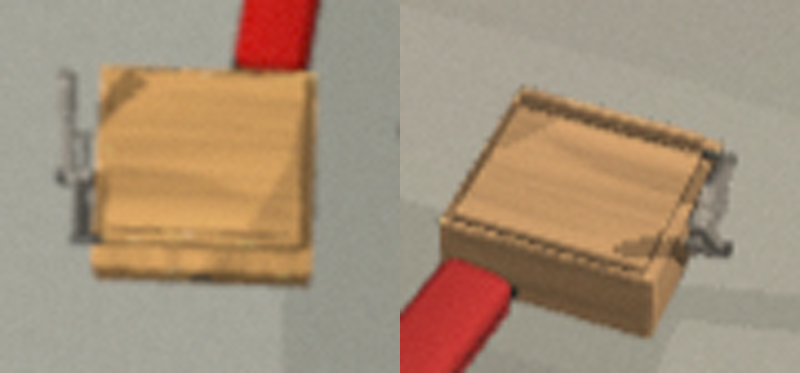

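The picture shows the rest flat, the lever leaning back (left edge, about (65,75)), and the drawer looking flush at about (205,280). I'll push once more to be sure the drawer clicked in.

arm_command(xyz=[[0,0.04,0],[0,0.08,0],[0,0.12,-0.02],[0,0.16,-0.05],[0,0.2,-0.08],[0.01,0.2,-0.105],[0.04,0.2,-0.105],[0.07,0.2,-0.105],[0.09,0.2,-0.105],[0.1,0.2,-0.105],[0.104,0.2,-0.105],[0.107,0.2,-0.105],[0.109,0.2,-0.105],[0.109,0.2,-0.105]], rot=[[0,0,0],[0,0,0],[0,0,0],[0,0,0],[0,0,0],[0,0,0],[0,0,0],[0,0,0],[0,0,0],[0,0,0],[0,0,0],[0,0,0],[0,0,0],[0,0,0]])

```text
time: 17.37
ee_pos: [0.49, 0.0312, 0.0252]
eef_rot: [0.707, 0.707, -0.001, -0.001]
ft_force: [-6.0, 1.0, 2.4]
width: 0.0001
grip_force: 2.9
```

arm_command(xyz=[[0.001,0,0],[0.002,0,0],[0.003,0,0],[0.003,0,0]], rot=[[0,0,0],[0,0,0],[0,0,0],[0,0,0]])

```text
time: 17.7
ee_pos: [0.4902, 0.0311, 0.025]
eef_rot: [0.707, 0.707, -0.004, -0.002]
ft_force: [-20.9, 0.2, 17.1]
width: 0.0001
grip_force: 12.3
```

The drawer is solid against its stop at 21 N, well above the catch force. I'll back away and hand in.

arm_command(xyz=[[-0.03,0,0],[-0.06,0,0],[-0.09,0,0.03],[-0.1,0,0.07],[-0.1,0,0.1],[-0.1,-0.04,0.12],[-0.1,-0.08,0.14],[-0.1,-0.12,0.14],[-0.1,-0.16,0.14],[-0.1,-0.2,0.14],[-0.1,-0.2,0.14],[-0.1,-0.2,0.14]], rot=[[0,0,0],[0,0,0],[0,0,0],[0,0,0],[0,0,0],[0,0,0],[0,0,0],[0,0,0],[0,0,0],[0,0,0],[0,0,0],[0,0,0]])

```text
time: 18.7
ee_pos: [0.3939, -0.1706, 0.1651]
eef_rot: [0.709, 0.706, -0.0, -0.0]
ft_force: [-0.5, 1.4, -0.5]
width: 0.0007
grip_force: 0.0
```

Run:
```python
from h import *
for c in("scene","top"):
    shot(c,c+"8"); pts(c,["lever_tip","drawer_front","rest_edge"])
print(r.close_job())
```

```text
scene lever_tip 0.6 [0.639 0.132 0.118]
scene rest_edge 0.96 [0.658 0.027 0.075]
scene rest_edge 0.26 [0.482 0.548 0.001]
top lever_tip 0.54 [0.662 0.033 0.071]
top lever_tip 0.39 [0.645 0.14  0.116]
top drawer_front 0.4 [0.507 0.034 0.031]
top rest_edge 0.68 [0.662 0.033 0.068]
top rest_edge 0.67 [0.645 0.321 0.001]
the job is handed in; nothing more can be done
None
```

The job is handed in at about 19 s: the lever is flipped to the back, the rest is folded flat, the drawer is pushed home against its stop, and the arm steered clear of everything else on the nightstand.

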